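# Lock the tube turntable

## Robot

A 6-joint arm with a two-finger parallel gripper is mounted at the origin on a cart in front of the work surface, level with it; the furniture and walls round the work are solid. World frame = base frame: x ahead of the robot, y to its left, z up, the work surface at z = 0. Lengths are in m, angles in rad, forces in N, time in s.
With the tool pointing down it reaches from about 0.275 to 0.975 m from the base axis. Payload 8.4 kg.
Tool frame: the origin (TCP) lies midway between the tips of the shut fingers; the grasp point (between the pads) lies bot.grasp_offset behind it (bot.grasp_offset is the distance from the TCP to the grasp point, in m); z points along the fingers, y is the line along which they close (so a half turn about z gives the same grasp; the last joint's range is limited). The gripper opens to 92 mm and grips with 3 to 60 N. Pads are 20 mm wide; open, the fingers measure 128 mm over their backs; the gripper's body (75 mm by 189 mm) begins 69 mm behind the grasp point.
Start: joints at [-1.105, 0.353, 1.633, -0, 1.155, -0.002], TCP at [0.282, -0.558, 0.215] pointing down, gripper open.
Joint ranges: [-2.63, 2.63], [-0.92, 2.1], [0.06, 2.66], [-1.3, 4.44], [0, 2.69], [-3.02, 3.02]. Speed limits (rad/s): [2.22, 2.22, 2.79, 3.14, 3.14, 3.14].

## Interface

Orientations are given as a unit quaternion [x, y, z, w].
In Python, from station import bot gives the robot as it stands.
- The arm moves only by the shell command python3 -m creep 'ROWS' [FORCE]. ROWS is JSON, a list of rows, each a list of 7 numbers: the shift along the tool's x, y, z in cm, then the turn, a rotation vector about the tool's x, y, z in degrees, then the opening in per cent of the stroke, from 0 (shut) to 100 (fully open). A call has exactly 8 rows; each row shifts and turns the commanded pose from where the row before left it, along the tool's axes as they then stand; what a row does not reach is not made up. A row lasts 1/8 s, in which the tool goes at most 62.5 mm and 10.7 degrees, less where a joint would pass 70% of its speed; a pose out of reach is approached as far as the arm can. A call with a gripper value outside its range is refused whole. The fingers move at their own pace and stop on an object; FORCE is the grip in N (left out, the last holds). Time passes only in rows, so rows that do not move let the fingers close, or fill a call up. It gives the time, the measured TCP pose, the force, the opening and the grip force at its end, in the units of the state.
- bot.get_state(): the state, without advancing time (a new reading comes with each control period).
- bot.read_camera(name): name is "scene" or "top"; returns the picture (384x512x3 uint8, blue, green, red); there is no depth.
- bot.camera_params(name): a dict with "camera_matrix" (3x3 intrinsics, pixels), "D" ([k1, k2, p1, p2, k3] as OpenCV has them; the pictures are not rectified), "camera_from_world" (4x4, takes a point from world to camera coordinates). Camera axes: x right, y up, looking along -z (the intrinsics and any distortion apply to the point x, -y, -z); pixel columns grow to the right and rows downward; lengths in m; the calibration is good to about 2 mm. A picture is of the moment at which its call begins. camera_params takes no time and is no camera call.
- bot.close_job(): hands the job in; it is judged then, once.
The state is a dict: "time": time; "joint_pos": joint angles; "qvel": joint speeds; "effort": joint torques, N m; "position": TCP position; "eef_rot": TCP orientation; "wrist_force": force on the tool from outside, world axes, zero at the start; "ft_torque": the same for the moment, N m; "gripper_width": opening from 0.0 (shut) to 1.0 (fully open); "grasp_force": force on a finger pad.
Only numpy, scipy, OpenCV 4.12 (cv2) and the standard library are available. Lean on these libraries where they do the work, as an engineer would, in place of code of your own. Each camera call takes 0.05 s, during which the arm holds its last target. There are 200 camera calls.

## Task

Lock the small tube turntable on the bench: push the upright post on its round rotor sideways until the slot across the rotor lines up with the locking bar (either way round), then push the bar by its tab through the slot until it stops, fully home in the keeper behind. Do not force the bar against the rotor while the slot is out of line. Lift nothing, and leave the vial, the bung and the round filter box standing by it where they are.

Things in the scene. Friction and masses are not known exactly. Their poses are not given: they have to be found in the camera images.
- turntable_base: fixed grey base plate 252 x 90 mm, its top 10 mm above the worktop. Origin on the worktop under the rotor axis; x is the direction in which the bar is pushed, z up; the plate reaches from x = -185 to +67 mm. Two low aluminium rails (tops at 28 mm above the worktop, 33 mm wide over both) guide the bar from x = -178 to -44 mm; an aluminium keeper bridge (top at 29 mm) stands at x = 43 to 63 mm.
- rotor (a joint): turning angle (rad) of the white rotor, a disc of 72 mm diameter on a vertical axis, top 30 mm above the worktop; grows counter-clockwise seen from above; 0 or +-3.14: its slot is in line with the bar. Stiff with friction (about 0.05 N m), stays where it is left, and can be turned either way for well over half a turn.
- slot (a point): centre of the rotor's top face, on its axis, 30 mm above the worktop. Its x axis runs along the slot, which is 14 mm wide, open at the top, goes straight across the whole disc and has flared mouths (22 mm wide at the rim): the bar's tapered nose enters within about 0.2 rad of true and then centres the rotor.
- post_top (a point): centre of the top of the upright round black post on the rotor, 14 mm diameter, rising 29 mm above the rotor's top (its top is 59 mm above the worktop), 26 mm from the rotor axis along the +y axis of point slot, square to the slot.
- lock_bar (a joint): travel (m) of the steel locking bar along the base's +x: 0 fully drawn back, 0.108 fully home against its stop, with its nose in the keeper. The bar is 10 mm wide; it meets the rotor's rim at about 0.014 if the slot is out of line. Slides with about 1.5 N friction and stays where it is left; it cannot leave its guide.
- push_face (a point): centre of the rear face (the face to push, towards the base's +x) of the upright steel tab at the rear end of the bar; the tab is 34 mm wide, 8 mm thick, from 30 to 60 mm above the worktop, this point at 45 mm. It moves with the bar, and is at x = -164 mm of the base when the bar is drawn back, -56 mm when home.
- nose (a point): tip of the bar's tapered nose (4 mm wide at the tip, 10 mm wide 16 mm behind it), 18 mm above the worktop; 50 mm before the rotor axis when drawn back, 58 mm past it when home.
- filter_box: loose round filter-paper box, white lid and blue base, 73 mm diameter, 23 mm high, standing beside the base; origin at the centre of its underside. A bystander.
- vial_2: loose clear screw vial with a white cap, 30 mm diameter, 58 mm high, standing beside the base; origin at the centre of its underside. A bystander.
- bung_2: loose brown bung, 38 mm diameter, 26 mm high, standing beside the base; origin at the centre of its underside. A bystander.

How it is judged:
By the outcome, as a careful person would: the job done as asked, in the order asked, and still so for the second after the job is handed in, with the robot touching nothing.
It also fails if it takes over 51 s, if anything falls off the work surface, if the arm or the gripper's body presses on something with over 40 N, if the wrist force passes 120 N, or if a joint passes its speed limit or range.

## Working session

There is one attempt and no reset: what is moved stays moved. The work goes in short steps, Python scripts to look and compute and a shell command to move; the robot and the scene stay as the last step left them, time stands still between calls to the robot, and variables do not carry over. Pictures are saved under pics/ and viewed, at most 10 in all, crops included, and the job is handed in when it is done.

```bash
mkdir -p pics; python3 - <<'E'
from station import bot
import cv2,numpy as np
for n in("scene","top"):
    cv2.imwrite(f"pics/{n}0.png",bot.read_camera(n)); p=bot.camera_params(n); print(n,np.round(p["camera_matrix"],1).tolist(),p["D"],np.round(p["camera_from_world"],3).tolist())
s=bot.get_state();print(s["time"],s["position"],s["eef_rot"],bot.grasp_offset)
E
```

```text
scene [[403.1, 0.0, 260.5], [0.0, 403.1, 190.1], [0.0, 0.0, 1.0]] [0.03124021 0.         0.         0.         0.        ] [[0.994, -0.109, -0.011, -0.574], [0.068, 0.54, 0.839, -0.145], [-0.085, -0.835, 0.544, -0.774], [0.0, 0.0, 0.0, 1.0]]
top [[452.0, 0.0, 252.6], [0.0, 452.0, 194.2], [0.0, 0.0, 1.0]] [0.01193433 0.         0.         0.         0.        ] [[0.004, -1.0, 0.021, 0.058], [0.982, 0.008, 0.191, -0.591], [-0.191, 0.02, 0.981, -0.807], [0.0, 0.0, 0.0, 1.0]]
0.1 [ 0.28160449 -0.55746202  0.21393802] [ 9.72776801e-01  2.31743207e-01 -1.40402497e-04 -6.01496749e-04] 0.0187
```

View pics/top0.png

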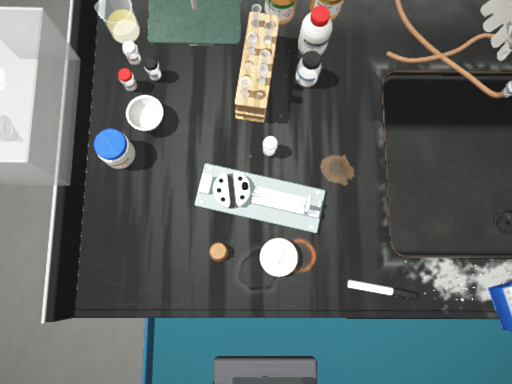

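View pics/scene0.png

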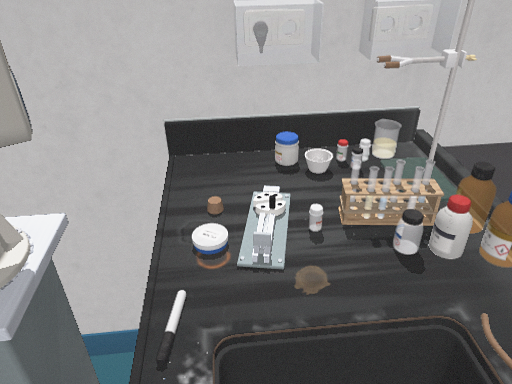

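The top view shows the rotor near (231,190) and the bar tail near (312,205), so the bar is pushed towards image left (world +y). The bung is at (218,252), the box at (279,257) and the vial at (270,146). I'll zoom in on both views.

```bash
python3 - <<'E'
import cv2,numpy as np
a=cv2.imread("pics/top0.png")[155:240,185:335]; b=cv2.imread("pics/scene0.png")[180:270,190:330]
a=cv2.resize(a,None,fx=5.2,fy=5.2,interpolation=cv2.INTER_CUBIC)
cv2.imwrite("pics/c1.png",a);cv2.imwrite("pics/c2.png",cv2.resize(b,None,fx=5,fy=5,interpolation=cv2.INTER_CUBIC))
E
```

```text
(no output)
```

View pics/c1.png

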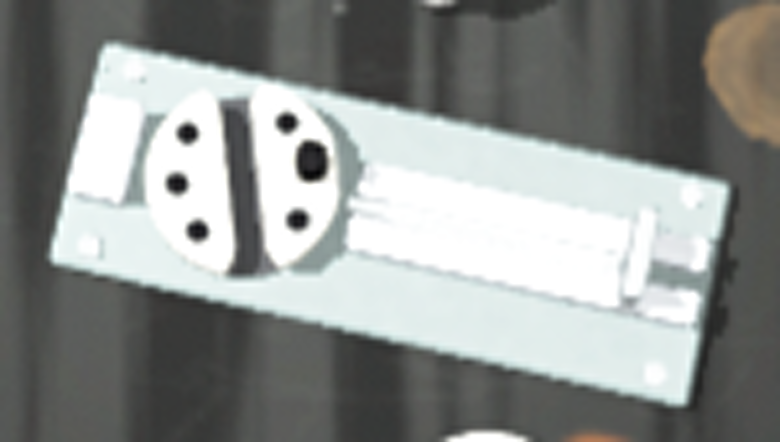

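View pics/c2.png

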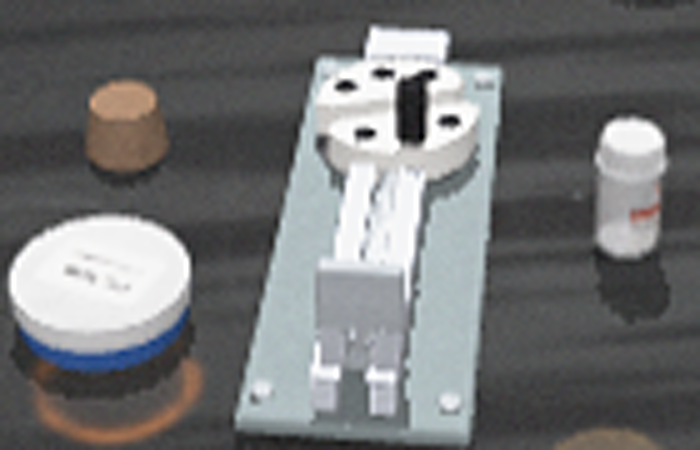

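The plate corners in the top crop are (105,43), (730,183), (690,405) and (50,263). The post is at (312,160), on the bar side of the rotor. The slot runs from (236,98) to (248,275), almost square to the bar. The tab top is at (640,250). Next I'll fit the pose.

```bash
cat > h.py <<'E'
import cv2,numpy as np
from scipy.optimize import least_squares
from station import bot
def cam(n):
    p=bot.camera_params(n);return np.array(p["camera_matrix"]),np.array(p["D"]),np.array(p["camera_from_world"])
def proj(P,n):
    K,D,T=cam(n);P=np.atleast_2d(P);c=P@T[:3,:3].T+T[:3,3];c=c*[1,-1,-1]
    return cv2.projectPoints(c,np.zeros(3),np.zeros(3),K,D)[0][:,0]
def unproj(uv,z,n):
    K,D,T=cam(n);q=cv2.undistortPoints(np.array([[uv]],float),K,D)[0,0]
    R=T[:3,:3].T;o=-R@T[:3,3];d=R@np.array([q[0],-q[1],-1]);return o+d*(z-o[2])/d[2]
def w(P,b):
    c,s=np.cos(b[2]),np.sin(b[2]);P=np.atleast_2d(P).astype(float)
    return np.c_[P[:,0]*c-P[:,1]*s+b[0],P[:,0]*s+P[:,1]*c+b[1],P[:,2]]
E
python3 - <<'E'
from h import *
t=lambda u,v:(u/5.2+185-.4,v/5.2+155-.4)
s=lambda u,v:(u/5+190-.4,v/5+180-.4)
# base: x to +y world; left(+y base)=-x world(image down)
M=np.array([[.067,-.045,.01],[-.185,-.045,.01],[-.185,.045,.01],[.067,.045,.01]])
pt=np.array([t(105,43),t(730,183),t(690,405),t(50,263)])
ps=np.array([s(500,66),s(470,442),s(236,430),s(317,58)])
T0=[.5,0,1.6]
for a,b in((1,0),(0,1),(1,1)):
    f=lambda q:np.r_[a*(proj(w(M,q),"top")-pt).ravel(),b*(proj(w(M,q),"scene")-ps).ravel()]
    r=least_squares(f,T0);print(r.x.round(4),np.abs(r.fun).max().round(2))
b=r.x
e=lambda p:(w([[0,0,0]],b)[0],p)
def tob(p):
    c,s_=np.cos(b[2]),np.sin(b[2]);d=p[:2]-b[:2];return np.round([c*d[0]+s_*d[1],-s_*d[0]+c*d[1]],4)
for nm,p,z in(("post",t(312,160),.059),("slotA",t(236,98),.03),("slotB",t(248,275),.03),("tabtop",t(640,250),.06)):
    q=unproj(p,z,"top");print(nm,q.round(4),tob(q))
for nm,p,z in(("post",s(415,80),.059),("tabtopmid",s(362,263),.06)):
    q=unproj(p,z,"scene");print(nm,q.round(4),tob(q))
for nm,p,z in(("vial",(270,141),.058),("bung",(218,250),.026),("box",(279,257),.023)):
    q=unproj(p,z,"top");print(nm,q.round(4),tob(q))
E
```

```text
[0.6065 0.1032 1.356 ] 0.67
[0.6068 0.0989 1.3584] 0.77
[0.6067 0.102  1.3577] 1.77
post [0.6077 0.0772 0.059 ] [-0.024  -0.0062]
slotA [0.6379 0.1064 0.03  ] [ 0.0109 -0.0296]
slotB [0.5695 0.1009 0.03  ] [-0.0089  0.0361]
tabtop [ 0.5748 -0.0429  0.06  ] [-0.1483  0.0005]
post [0.6124 0.0773 0.059 ] [-0.023  -0.0108]
tabtopmid [ 0.5761 -0.0438  0.06  ] [-0.149  -0.0009]
vial [0.697  0.0282 0.058 ] [-0.053  -0.1038]
bung [0.4869 0.1276 0.026 ] [-0.0003  0.1225]
box [0.4742 0.0096 0.023 ] [-0.1183  0.11  ]
```

Base is at (0.607, 0.102) with yaw 1.358. The post sits at about -160° in the base frame, so a +70° turn takes it to -90°. Plan: use the shut fingers with the flat x face, push along world angle 43° in a straight line, then look. First I'll travel above the start point.

```bash
python3 -m creep '[[3.45,-2.57,0,0,0,0,0],[3.45,-2.57,0,0,0,0,0],[3.45,-2.57,0,0,0,0,0],[3.45,-2.57,0,0,0,0,0],[3.45,-2.57,0,0,0,0,0],[3.45,-2.57,0,0,0,0,0],[3.45,-2.57,0,0,0,0,0],[3.45,-2.57,0,0,0,0,0]]' 20; python3 -m creep '[[3.45,-2.57,0,0,0,0,0],[3.45,-2.57,0,0,0,0,0],[3.45,-2.57,0,0,0,0,0],[3.45,-2.57,0,0,0,0,0],[3.45,-2.57,0,0,0,0,0],[3.45,-2.57,0,0,0,0,0],[3.45,-2.57,0,0,0,0,0],[3.45,-2.57,0,0,0,0,0]]'; python3 -m creep '[[0,0,2,0,0,-8,0],[0,0,2,0,0,-8,0],[0,0,2,0,0,0,0],[0,0,2,0,0,0,0],[0,0,2,0,0,0,0],[0,0,0,0,0,0,0],[0,0,0,0,0,0,0],[0,0,0,0,0,0,0]]'
```

```text
time: 1.1
position: [0.4357, -0.2485, 0.2144]
eef_rot: [0.973, 0.232, -0.0, -0.0]
wrist_force: [-0.5, -0.1, 1.1]
gripper_width: 0.15
grasp_force: 0.0
time: 2.1
position: [0.5894, 0.0594, 0.2143]
eef_rot: [0.973, 0.232, -0.0, -0.0]
wrist_force: [0.1, 0.2, 0.2]
gripper_width: 0.005
grasp_force: 0.0
time: 3.1
position: [0.5897, 0.0581, 0.1155]
eef_rot: [0.931, 0.365, 0.001, 0.0]
wrist_force: [0.2, -1.1, 0.7]
gripper_width: 0.005
grasp_force: 0.0
```

```bash
python3 -m creep '[[0,0,1.2,0,0,0,0],[0,0,1.2,0,0,0,0],[0,0,1.2,0,0,0,0],[0,0,1.1,0,0,0,0],[0,0,0,0,0,0,0],[0,0,0,0,0,0,0],[0,0,0,0,0,0,0],[0,0,0,0,0,0,0]]'; python3 - <<'E'
from h import *
a=bot.read_camera("scene")[150:270,190:330];b=bot.read_camera("top")[130:250,185:335]
r=lambda i:cv2.resize(i,(400,360),interpolation=cv2.INTER_CUBIC)
cv2.imwrite("pics/d1.png",np.hstack([r(a),r(b)]))
E
```

```text
time: 4.1
position: [0.5894, 0.0581, 0.068]
eef_rot: [0.931, 0.365, 0.0, 0.0]
wrist_force: [-0.2, -0.2, 0.4]
gripper_width: 0.006
grasp_force: 0.0
```

View pics/d1.png

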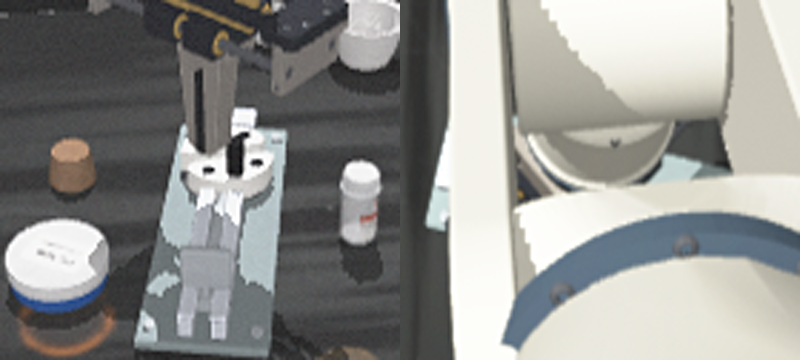

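The left scene crop shows the shut fingertip at about (205,150), left of the post at (237,155) and clear of it. The arm blocks the top view. I'll lower and push 4.1 cm along tool x.

```bash
python3 -m creep '[[0,0,1,0,0,0,0],[0,0,1,0,0,0,0],[0,0,0.8,0,0,0,0],[0,0,0,0,0,0,0],[0.4,0,0,0,0,0,0],[0.4,0,0,0,0,0,0],[0.4,0,0,0,0,0,0],[0,0,0,0,0,0,0]]'; python3 -m creep '[[0.5,0,0,0,0,0,0],[0.5,0,0,0,0,0,0],[0.5,0,0,0,0,0,0],[0.5,0,0,0,0,0,0],[0.5,0,0,0,0,0,0],[0.4,0,0,0,0,0,0],[0,0,0,0,0,0,0],[0,0,0,0,0,0,0]]'; python3 - <<'E'
from h import *
a=bot.read_camera("scene");cv2.imwrite("pics/e1.png",cv2.resize(a[180:260,200:310],None,fx=6,fy=6,interpolation=cv2.INTER_CUBIC))
E
```

```text
time: 5.2
position: [0.5984, 0.0665, 0.0398]
eef_rot: [0.931, 0.365, 0.0, 0.0]
wrist_force: [0.7, 0.6, -0.7]
gripper_width: 0.007
grasp_force: 0.0
time: 6.2
position: [0.6194, 0.0863, 0.0397]
eef_rot: [0.931, 0.365, 0.0, -0.0]
wrist_force: [1.0, 0.2, -0.3]
gripper_width: 0.004
grasp_force: 0.1
```

View pics/e1.png

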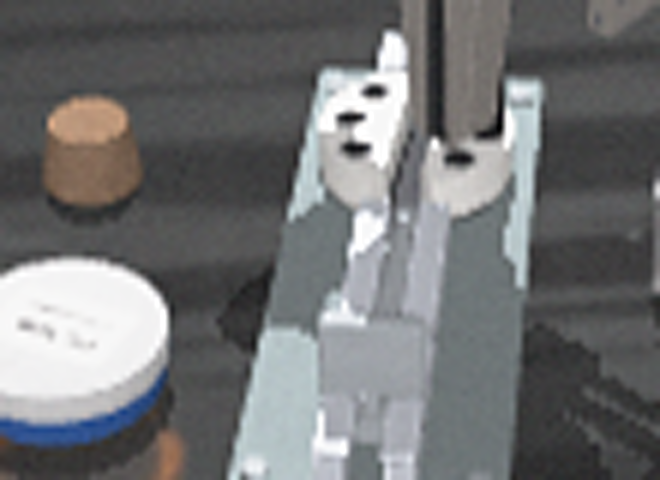

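The slot looks in line with the bar, and the outer holes at (375,92) and (355,148) give its direction. I'll retreat, raise, move to behind the tab and measure from there.

```bash
python3 -m creep '[[-1,0,0,0,0,0,0],[-1,0,0,0,0,0,0],[-0.5,0,-2,0,0,0,0],[0,0,-4,0,0,0,0],[0,0,-3,0,0,-9,0],[0,0,0,0,0,-9,0],[0,0,0,0,0,-9,0],[0,0,0,0,0,-8,0]]'; python3 - <<'E'
from h import *
s=lambda u,v:(u/6+200-.4,v/6+180-.4)
A=unproj(s(375,92),.03,"scene");B=unproj(s(355,148),.03,"scene");d=A-B
print(A,B,np.arctan2(d[1],d[0]))
E
```

```text
time: 7.25
position: [0.6011, 0.0687, 0.1314]
eef_rot: [0.777, 0.63, 0.001, 0.0]
wrist_force: [0.5, 0.2, 1.5]
gripper_width: 0.006
grasp_force: 0.0
[0.59508053 0.12590853 0.03      ] [0.5837128  0.09017577 0.03      ] 1.2627890288264634
```

```bash
python3 -m creep '[[-4,0,0,0,0,0,0],[-4,0,0,0,0,0,0],[-4,0,0,0,0,0,0],[-3.6,-0.2,0,0,0,0,0],[0,0,2,0,0,0,0],[0,0,2,0,0,0,0],[0,0,1,0,0,0,0],[0,0,0,0,0,0,0]]'; python3 - <<'E'
from h import *
a=bot.read_camera("scene")[180:270,200:310];b=bot.read_camera("top")[155:245,185:295]
r=lambda i:cv2.resize(i,(550,450),interpolation=cv2.INTER_CUBIC)
cv2.imwrite("pics/f1.png",r(a));cv2.imwrite("pics/f2.png",r(b))
E
```

```text
time: 8.25
position: [0.5658, -0.0831, 0.0798]
eef_rot: [0.778, 0.628, -0.0, -0.0]
wrist_force: [0.3, -0.0, -0.6]
gripper_width: 0.005
grasp_force: 0.0
```

View pics/f1.png

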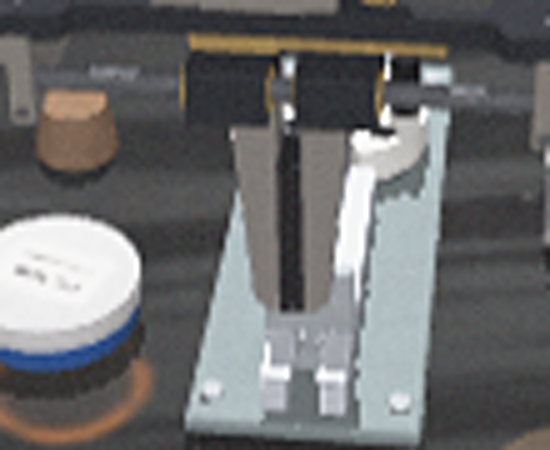

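View pics/f2.png

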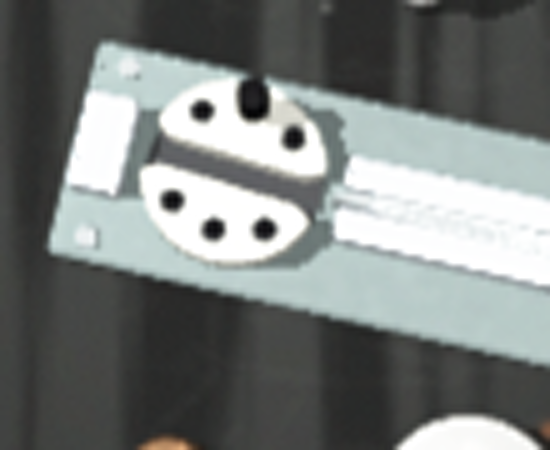

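The top view shows the slot from (155,150) to (325,190), within about 0.09 rad of the plate edge and inside the 0.2 rad mouth tolerance. The post is at (253,98). I'll lower behind the tab and push.

```bash
python3 -m creep '[[0,0,1.3,0,0,0,0],[0,0,1.3,0,0,0,0],[0,0,1.2,0,0,0,0],[0,0,0,0,0,0,0],[0.6,0,0,0,0,0,0],[0.6,0,0,0,0,0,0],[0.5,0,0,0,0,0,0],[0.5,0,0,0,0,0,0]]'; python3 -m creep '[[0.4,0,0,0,0,0,0],[0.4,0,0,0,0,0,0],[0.4,0,0,0,0,0,0],[0.4,0,0,0,0,0,0],[0.4,0,0,0,0,0,0],[0.4,0,0,0,0,0,0],[0,0,0,0,0,0,0],[0,0,0,0,0,0,0]]'
```

```text
time: 9.35
position: [0.5708, -0.0611, 0.0418]
eef_rot: [0.778, 0.628, 0.0, 0.0]
wrist_force: [-0.4, -1.2, 0.1]
gripper_width: 0.006
grasp_force: 0.0
time: 10.35
position: [0.5755, -0.038, 0.0414]
eef_rot: [0.778, 0.628, -0.0, -0.0]
wrist_force: [-0.2, -0.5, 0.3]
gripper_width: 0.007
grasp_force: 0.0
```

```bash
python3 -m creep '[[0.4,0,0,0,0,0,0],[0.5,0,0,0,0,0,0],[0.5,0,0,0,0,0,0],[0.5,0,0,0,0,0,0],[0.5,0,0,0,0,0,0],[0.5,0,0,0,0,0,0],[0.5,0,0,0,0,0,0],[0.5,0,0,0,0,0,0]]'; python3 - <<'E'
from h import *
a=bot.read_camera("scene")[180:270,200:310];b=bot.read_camera("top")[155:245,185:295]
r=lambda i:cv2.resize(i,(400,330),interpolation=cv2.INTER_CUBIC)
cv2.imwrite("pics/g1.png",np.hstack([r(a),r(b)]))
E
```

```text
time: 11.35
position: [0.5839, 0.0003, 0.0416]
eef_rot: [0.778, 0.628, -0.0, -0.0]
wrist_force: [-0.4, -1.5, -1.2]
gripper_width: 0.004
grasp_force: 1.3
```

View pics/g1.png

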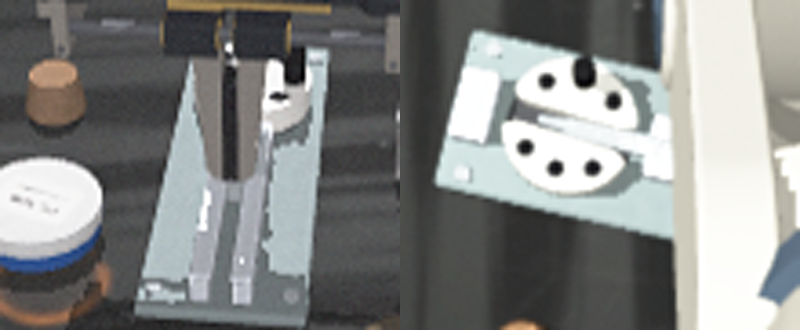

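The bar (right crop, from (640,145) to (540,120)) is inside the slot. I'll carry on to the stop.

```bash
python3 -m creep '[[0.5,0,0,0,0,0,0],[0.5,0,0,0,0,0,0],[0.5,0,0,0,0,0,0],[0.4,0,0,0,0,0,0],[0.4,0,0,0,0,0,0],[0.4,0,0,0,0,0,0],[0.3,0,0,0,0,0,0],[0.3,0,0,0,0,0,0]]'; python3 -m creep '[[0.1,0,0,0,0,0,0],[0.1,0,0,0,0,0,0],[0.1,0,0,0,0,0,0],[0.1,0,0,0,0,0,0],[0.1,0,0,0,0,0,0],[0,0,0,0,0,0,0],[0,0,0,0,0,0,0],[0,0,0,0,0,0,0]]'
```

```text
time: 12.45
position: [0.5912, 0.0324, 0.0417]
eef_rot: [0.778, 0.628, 0.0, 0.0]
wrist_force: [1.0, -2.9, 0.9]
gripper_width: 0.004
grasp_force: 1.3
time: 13.45
position: [0.5916, 0.0373, 0.0414]
eef_rot: [0.778, 0.628, -0.0, -0.0]
wrist_force: [0.4, -1.1, 0.3]
gripper_width: 0.005
grasp_force: 0.2
```

```bash
python3 -m creep '[[0.1,0,0,0,0,0,0],[0.1,0,0,0,0,0,0],[0,0,0,0,0,0,0],[0.1,0,0,0,0,0,0],[0,0,0,0,0,0,0],[0,0,0,0,0,0,0],[0,0,0,0,0,0,0],[0,0,0,0,0,0,0]]'
```

```text
time: 14.45
position: [0.5924, 0.0401, 0.0415]
eef_rot: [0.778, 0.628, -0.0, -0.0]
wrist_force: [-1.9, -2.7, -0.7]
gripper_width: 0.007
grasp_force: 1.0
```

```bash
python3 -m creep '[[0.1,0,0,0,0,0,0],[0,0,0,0,0,0,0],[0.1,0,0,0,0,0,0],[0,0,0,0,0,0,0],[0,0,0,0,0,0,0],[0,0,0,0,0,0,0],[0,0,0,0,0,0,0],[0,0,0,0,0,0,0]]'
```

```text
time: 15.45
position: [0.5924, 0.0403, 0.0415]
eef_rot: [0.778, 0.628, -0.001, 0.001]
wrist_force: [-4.0, -12.3, 1.6]
gripper_width: 0.004
grasp_force: 6.0
```

The arm has met a hard stop: 13 N with no further movement, at the expected home position. I'll retreat and check.

```bash
python3 -m creep '[[-0.5,0,0,0,0,0,0],[-1.5,0,0,0,0,0,0],[-2,0,0,0,0,0,0],[-2,0,-2,0,0,0,0],[-3,0,-4,0,0,0,0],[-5,0,-3,0,0,0,0],[-5,0,0,0,0,0,0],[0,0,0,0,0,0,0]]'; python3 - <<'E'
from h import *
a=bot.read_camera("scene")[170:270,190:330];b=bot.read_camera("top")[125:275,185:325]
cv2.imwrite("pics/i1.png",np.hstack([cv2.resize(a,(400,290),interpolation=cv2.INTER_CUBIC)[:290],cv2.resize(b,(400,430),interpolation=cv2.INTER_CUBIC)[100:390]]))
print(bot.get_state()["wrist_force"])
for p in((.067,0,.03),): pass
E
```

```text
time: 16.45
position: [0.5523, -0.1475, 0.1335]
eef_rot: [0.78, 0.626, 0.001, 0.001]
wrist_force: [0.6, -0.0, -0.3]
gripper_width: 0.004
grasp_force: 0.0
[-0.27244317 -0.70728493 -0.35832722]
```

View pics/i1.png

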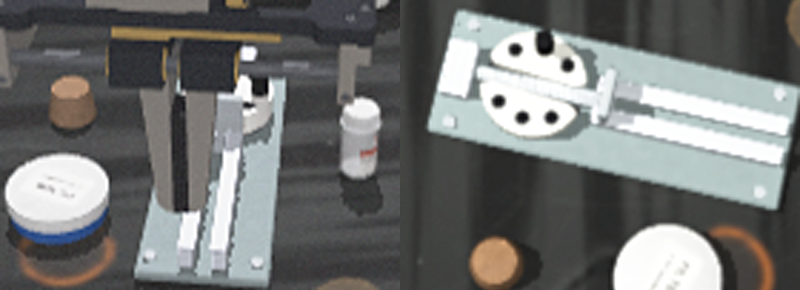

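The right crop shows the bar running through the slot into the keeper at (475,72), with the tab at (607,95) just short of the rotor. The bystanders haven't moved and the robot is clear, so I'm handing in.

```bash
python3 -c "
from station import bot
print(bot.close_job())"
```

```text
the job is handed in; nothing more can be done
None
```

The turntable is locked: I turned the rotor into line, pushed the bar through the slot to its stop in the keeper, left the vial, bung and filter box where they were, and handed the job in at about 16.5 s.

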